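Shim the perfume bottle snug in the cosmetics caddy

TASK

The perfume bottle rattles in the open bay of the cosmetics caddy. Fill the gap beside it with the two blue spacer blocks, one at a time: lower each one upright, foot down, into the bay crosswise, so that they stand flat side to flat side with the bottle and rest on the bay's floor, and let go. Leave the bottle standing in its end of the bay and don't tip it over.

Things in the scene. Friction and masses are not known exactly. Their poses are not given: they have to be found in the camera images.
- caddy: pink plastic caddy fixed on a tile whose top is at height 110 mm. Origin: underside, below the middle of its open bay, z up. Bay inside: 98 mm (y) by 70 mm (x), floor 4 mm above origin, walls 35 mm tall, 3 thick. At +y it ends at a closed cabinet 70 mm tall (y 49 to 130) with a clear swing door facing -x. Bottle at the +y end; the gap of about 54 mm at the -y end takes both blue blocks
- perfume: amber glass perfume bottle standing in the bay within 3 mm of the cabinet, square to the caddy, 160 g. Origin: centre of underside, z up. Body 50 mm (x) by 42 mm (y), 42 mm tall; slim black cap 20 mm across, up to 72 mm
- blue_a: blue wooden spacer block, upright on the tile, 50 g (two alike; the orange one, 38 mm thick, is not wanted). Origin: centre of underside, z up. 56 mm wide (x), 24 thick (y), solid to 42 mm up; lowest 14 mm taper to 14 mm thick. Grip tab on top: 26 mm (x) by 14 mm (y), up to 80 mm above the underside; fingers close along x
- blue_b: blue wooden spacer block, upright on the tile, 50 g (two alike; the orange one, 38 mm thick, is not wanted). Origin: centre of underside, z up. 56 mm wide (x), 24 thick (y), solid to 42 mm up; lowest 14 mm taper to 14 mm thick. Grip tab on top: 26 mm (x) by 14 mm (y), up to 80 mm above the underside; fingers close along x
Things that resemble listed ones, but are neither listed nor needed, are in the scene too. Leave any red or yellow look-alike of the blue_b alone.

How it is judged:
On the way:
1. one blue block stands in the bay while the other is still outside it ((((x of blue_a in the frame of caddy between -0.02 and 0.02 m and y of blue_a in the frame of caddy between -0.049 and 0.005 m and z of blue_a in the frame of caddy between -0.005 and 0.014 m and angle between blue_a's own z axis and vertical below 0.25 rad and angle between the x axis of blue_a and the x axis of caddy, either way round below 0.3 rad) and not (x of blue_b in the frame of caddy between -0.02 and 0.02 m and y of blue_b in the frame of caddy between -0.049 and 0.005 m and z of blue_b in the frame of caddy between -0.005 and 0.014 m and angle between blue_b's own z axis and vertical below 0.25 rad and angle between the x axis of blue_b and the x axis of caddy, either way round below 0.3 rad)) or ((x of blue_b in the frame of caddy between -0.02 and 0.02 m and y of blue_b in the frame of caddy between -0.049 and 0.005 m and z of blue_b in the frame of caddy between -0.005 and 0.014 m and angle between blue_b's own z axis and vertical below 0.25 rad and angle between the x axis of blue_b and the x axis of caddy, either way round below 0.3 rad) and not (x of blue_a in the frame of caddy between -0.02 and 0.02 m and y of blue_a in the frame of caddy between -0.049 and 0.005 m and z of blue_a in the frame of caddy between -0.005 and 0.014 m and angle between blue_a's own z axis and vertical below 0.25 rad and angle between the x axis of blue_a and the x axis of caddy, either way round below 0.3 rad)))), for 0.2 s.
At the end, for the whole second after the job is handed in: Both blue blocks stand foot down on the floor of the bay (within 10 mm), upright within 14 degrees, widths across the bay within 17 degrees, on the -y side of the bottle; the bottle stands on the floor at the cabinet end, upright within 11 degrees; all released and at rest (x of blue_a in the frame of caddy between -0.02 and 0.02 m and y of blue_a in the frame of caddy between -0.049 and 0.005 m and z of blue_a in the frame of caddy between -0.005 and 0.014 m and angle between each of blue_a, blue_b's own z axis and vertical below 0.25 rad and angle between the x axis of each of blue_a, blue_b and the x axis of caddy, either way round below 0.3 rad and linear speed of each of blue_a, blue_b, perfume below 0.03 m/s and x of blue_b in the frame of caddy between -0.02 and 0.02 m and y of blue_b in the frame of caddy between -0.049 and 0.005 m and z of blue_b in the frame of caddy between -0.005 and 0.014 m and angle between perfume's own z axis and vertical below 0.2 rad and z of perfume in the frame of caddy below 0.014 m and y of perfume in the frame of caddy between 0 and 0.049 m and x of perfume in the frame of caddy between -0.03 and 0.03 m); the robot touches nothing.
It fails at once if the perfume bottle is tipped by more than 25 degrees (angle between perfume's own z axis and vertical above 0.44 rad).
It also fails if it takes over 58 s, if anything falls off the work surface, if the arm or the gripper's body presses on something with over 40 N, if the wrist force passes 120 N, or if a joint passes its speed limit or range.

ROBOT

A 6-joint arm with a two-finger parallel gripper is mounted at the origin on the work surface. World frame = base frame: x ahead of the robot, y to its left, z up, the work surface at z = 0. Lengths are in m, angles in rad, forces in N, time in s.
With the tool pointing down it reaches from about 0.25 to 0.85 m from the base axis. Payload 12.5 kg.
Tool frame: the origin (TCP) lies at the very end of the fingers, on their centre line; the grasp point (between the pads) lies 19 mm behind it; x points along the fingers, y is the direction in which the jaws open and shut, and the axes are right-handed (so a half turn about x gives the same grasp; the last joint's range is limited). The gripper opens to 93 mm and grips with 3 to 60 N. Pads are 15 mm wide; open, the fingers measure 128 mm over their backs; the gripper's body (75 mm by 188 mm) begins 65 mm behind the grasp point.
Start: joints at [-1.382, 0.351, 1.652, -0, 1.139, -0.085], TCP at [0.149, -0.529, 0.219] pointing down, gripper open.
Joint ranges: [-2.75, 2.75], [-0.79, 2.1], [0.01, 2.65], [-1.57, 4.71], [0.07, 3.14], [-2.87, 2.87]. Speed limits (rad/s): [2.22, 2.22, 2.79, 3.14, 3.14, 3.14].

INTERFACE

Orientations are given as a unit quaternion [x, y, z, w].
In Python, from rig import * gives the robot as it stands. The module is installed in compiled form; this text tells all that it offers. Calls block until the motion is done:
- reach(position, orientation): joint-space move of the TCP to a pose.
- move_linear(position, attitude=None, feed=0.15): straight line of the TCP; attitude=None keeps the orientation; feed is the mean speed in m/s.
- move_j(angles): joint-space move.
- open_jaws() and grasp(grasp_force=None): open the fingers fully, or close them until they stop; grasp_force is the grip in N (None keeps the last).
- wait(seconds).
- inverse_kinematics(position, orientation): joint angles nearest the present ones, or None.
- read_camera(name): name is "side" or "top"; returns the picture (384x512x3 uint8, red, green, blue); there is no depth.
- camera_info(name): a dict with "intrinsics" (3x3 intrinsics, pixels), "k1" (the pictures are not rectified: a ray, as slopes to the right and down, at radius r is drawn at 1 + k1 r^2 times it, then the intrinsics apply), "origin" and "attitude" of the camera in the world. Camera axes: x right, y up, looking along -z (the intrinsics and any distortion apply to the point x, -y, -z); pixel columns grow to the right and rows downward; lengths in m; the calibration is good to about 2 mm. A picture is of the moment at which its call begins. camera_info takes no time and is no camera call.
A pose or a line that the arm cannot do raises Unreachable and nothing moves.
- hand_in(): hands the job in, once; it reports no verdict.
Readings, each from a call of its own:
- get_time_s(): time.
- get_qpos(): joint angles.
- get_joint_vel(): joint speeds.
- get_joint_torque(): joint torques, N m.
- get_eef_pos(): TCP position.
- get_tool_rot(): TCP orientation.
- get_force(): force on the tool from outside, world axes, zero at the start.
- get_moment(): the same for the moment, N m.
- get_opening(): opening from 0.0 (shut) to 1.0 (fully open).
Only numpy, scipy, OpenCV 4.12 (cv2) and the standard library are available. Lean on these libraries where they do the work, as an engineer would, in place of code of your own. Each camera call takes 0.05 s, during which the arm holds its last target.

## Working session

There is one attempt and no reset: what is moved stays moved. The work goes in short steps, each a Python script; the robot and the scene stay as the last script left them, time stands still between calls to the robot, and variables do not carry over. Pictures are saved under pics/ and viewed, and the job is handed in when it is done.

```bash
mkdir -p pics; python3 - <<'E'
from rig import *
import cv2
for n in ("side","top"):
    im=read_camera(n); cv2.imwrite(f"pics/{n}0.png",im[:,:,::-1]); i=camera_info(n); print(n,i)
print(get_time_s(),get_tool_rot(),get_opening())
E
```

```text
side {'intrinsics': array([[493.27362739,   0.        , 253.05532291],
       [  0.        , 493.27362739, 186.98342014],
       [  0.        ,   0.        ,   1.        ]]), 'k1': 0.014042206886032176, 'origin': array([0.21764419, 0.54842555, 0.9748125 ]), 'attitude': array([-0.06868514,  0.34929906,  0.91446036, -0.19244418])}
top {'intrinsics': array([[384.99451186,   0.        , 253.36036303],
       [  0.        , 384.99451186, 189.11289873],
       [  0.        ,   0.        ,   1.        ]]), 'k1': -0.010719521138677435, 'origin': array([ 0.38815011, -0.1696052 ,  0.87061902]), 'attitude': array([ 0.07614978, -0.0696267 , -0.65747706,  0.74637608])}
0.1 [-0.70047521 -0.09685394  0.70050908 -0.09612923] 1.0018916706318648
```

View pics/side0.png

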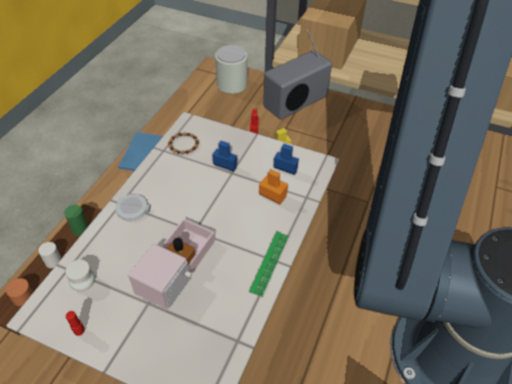

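View pics/top0.png

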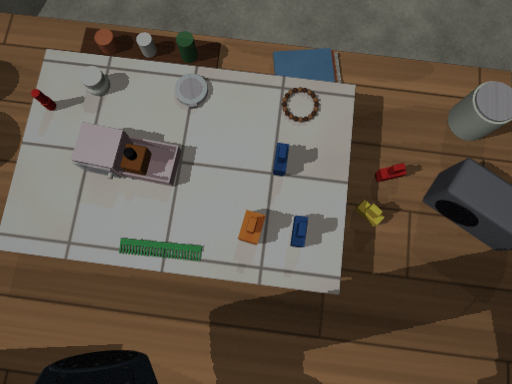

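The wanted blocks could be mistaken for any of these, given as top-camera pixels:
- blue (281,159)
- blue (299,231)
- orange (252,227), too thick
- yellow (372,213)
- red (392,172)

I choose the two blue ones. Next I'll check them in close crops.

```bash
python3 - <<'E'
import cv2,numpy as np
t=cv2.imread("pics/top0.png");s=cv2.imread("pics/side0.png")
def c(im,x,y,w,h,k): return cv2.resize(im[y:y+h,x:x+w],None,fx=k,fy=k,interpolation=cv2.INTER_CUBIC)
a=c(t,235,135,90,120,5);b=c(s,200,125,110,90,5)
cv2.imwrite("pics/c1.png",a);cv2.imwrite("pics/c2.png",b)
cv2.imwrite("pics/c3.png",c(t,65,110,130,90,6));cv2.imwrite("pics/c4.png",c(s,120,205,110,110,5))
E
```

```text
(no output)
```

View pics/c1.png

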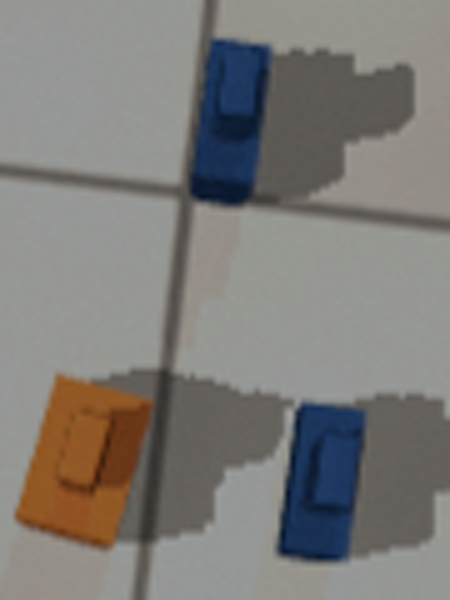

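View pics/c2.png

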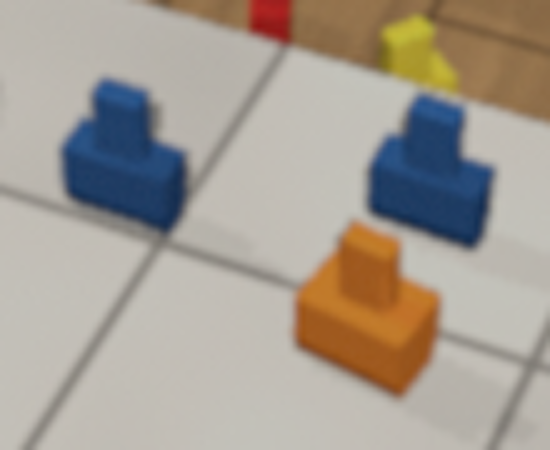

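View pics/c3.png

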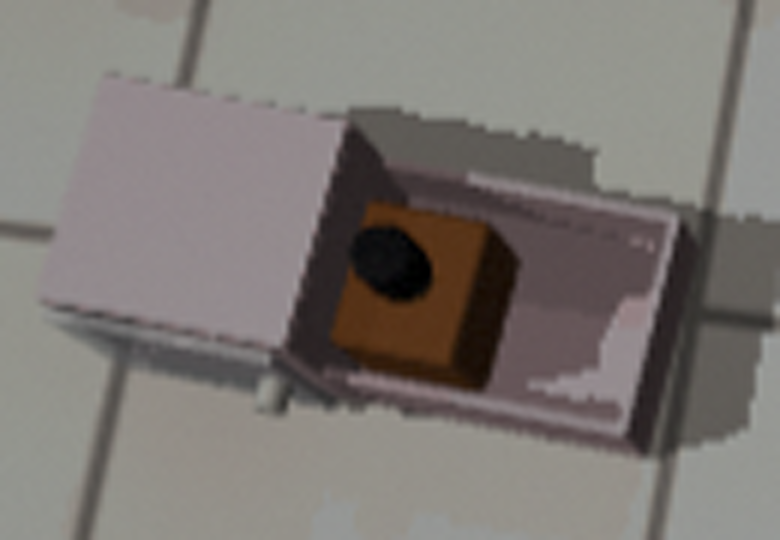

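View pics/c4.png

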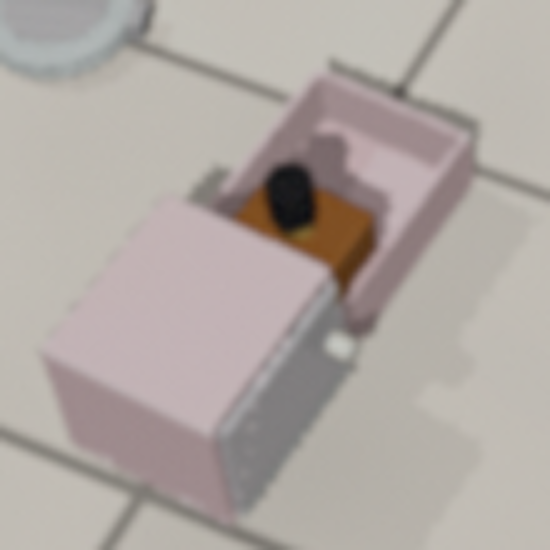

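The crops show two thin blue blocks, top camera (281,159) and (299,231). The orange one is visibly thicker. Now I'll fit poses from silhouettes in both views.

```bash
cat > h.py <<'E'
import numpy as np,cv2
from scipy.spatial.transform import Rotation as R
from scipy.optimize import minimize,least_squares
def proj(P,i):
    P=np.atleast_2d(P); c=(P-i["origin"])@R.from_quat(i["attitude"]).as_matrix()
    u=c[:,0]/-c[:,2]; v=-c[:,1]/-c[:,2]; f=1+i["k1"]*(u*u+v*v); K=i["intrinsics"]
    return np.c_[K[0,0]*u*f+K[0,2],K[1,1]*v*f+K[1,2]]
def world(p,o): # o=[x,y,z,yaw]
    p=np.atleast_2d(p); c,s=np.cos(o[3]),np.sin(o[3])
    return np.c_[o[0]+c*p[:,0]-s*p[:,1],o[1]+s*p[:,0]+c*p[:,1],o[2]+p[:,2]]
def box(a,b,z0,z1): return np.array([[x,y,z] for x in(-a/2,a/2) for y in(-b/2,b/2) for z in(z0,z1)])
BLK=[np.r_[box(.056,.014,0,.001)[::2],box(.056,.024,.014,.042)],box(.026,.014,.042,.080)]
def sil(o,i,parts=BLK,S=4,shape=(384,512)):
    m=np.zeros((shape[0]*S,shape[1]*S),np.uint8)
    for p in parts:
        q=cv2.convexHull(((proj(world(p,o),i)+.5)*S-.5).astype(np.float32))
        cv2.fillConvexPoly(m,np.round(q*16).astype(np.int32),255,shift=4)
    return cv2.resize(m,(shape[1],shape[0]),interpolation=cv2.INTER_AREA)/255.
def blue(im):
    r,g,b=[im[:,:,k].astype(float) for k in range(3)]
    return ((b>1.6*r)&(b-r>30)).astype(float)   # im is RGB
def fit(ims,infos,masks,z,x0):
    f=lambda x:sum(((sil([x[0],x[1],z,x[2]],i)-m)**2).sum() for i,m in zip(infos,masks))
    s0=np.array([[0,0,0],[.006,0,0],[0,.006,0],[0,0,.15]])
    r=minimize(f,x0,method="Nelder-Mead",options=dict(initial_simplex=np.array(x0)+s0,maxiter=150,xatol=2e-4,fatol=.05))
    return r.x,r.fun
def ray(px,i,z):
    r=least_squares(lambda p:(proj([p[0],p[1],z],i)-px).ravel(),[.4,-.2]); return r.x
E
cat > f.py <<'E'
from h import *; from rig import camera_info
I={n:camera_info(n) for n in("top","side")}
im={n:cv2.imread(f"pics/{n}0.png")[:,:,::-1] for n in I}
def comp(n,px):
    k,l=cv2.connectedComponents(blue(im[n]).astype(np.uint8)); return (l==l[px[1],px[0]]).astype(float)
for name,tp,sp in(("A",(281,165),(225,162)),("B",(297,238),(286,166))):
    mt,ms=comp("top",tp),comp("side",sp); print(name,mt.sum(),ms.sum())
    p0=ray(tp,I["top"],.14)
    for yaw in (-1.6,): pass
    best=None
    for ns,ma in ((("top",),(mt,)),(("side",),(ms,)),(("top","side"),(mt,ms))):
        rs=[fit(None,[I[n] for n in ns],ma,.11,[*p0,y]) for y in(0,.5,-.5,1.5)]
        r=min(rs,key=lambda r:r[1]); print(ns,r[0].round(4),round(r[1],1))
# caddy
pt=np.array([[107,75],[347,122],[283,350],[42,303],[690,220],[640,432]])/6+[65-.4,110-.4]
ps=np.array([[175,200],[335,268],[220,435],[42,350],[325,70],[478,130]])/5+[120-.4,205-.4]
P=np.array([[38,130,70],[38,49,70],[-38,49,70],[-38,130,70],[38,-52,35],[-38,-52,35]])/1000.
Ps=P[[1,2,3,0,4,5]]
def go(use,zc=0,h=.11):
    def res(x):
        o=[x[0],x[1],h,x[2]]; e=[]
        if 't' in use: e.append(proj(world(P,o),I["top"])-pt)
        if 's' in use: e.append(proj(world(Ps,o),I["side"])-ps)
        return np.concatenate(e).ravel()
    b=min((least_squares(res,[*ray(pt[4],I["top"],.14),y]) for y in(0,1.5,3,-1.5)),key=lambda r:r.cost)
    print(use,b.x.round(4)); print(b.fun.reshape(-1,2).round(1).tolist())
for u in("t","s","ts"): go(u)
E
python3 f.py
```

```text
A 374.0 455.0
('top',) [ 0.6095 -0.1987 -0.0047] 34.0
('side',) [ 0.609  -0.1942 -0.2439] 78.0
('top', 'side') [ 0.611  -0.1985 -0.0214] 136.3
B 400.0 450.0
('top',) [ 0.4714 -0.249  -0.0399] 39.4
('side',) [ 0.471  -0.2438  0.2796] 95.4
('top', 'side') [ 0.4713 -0.2486 -0.0384] 152.3
t [ 0.5737  0.0578 -0.0622]
[[-0.1, 0.3], [1.1, -0.0], [1.3, 0.1], [-0.5, 0.0], [-0.7, -1.0], [-1.2, 0.6]]
s [ 0.5708  0.0635 -0.0669]
[[-0.3, -1.4], [0.6, 0.2], [-0.5, 0.3], [0.9, 0.4], [-0.5, -0.4], [-0.3, 1.0]]
ts [ 0.5728  0.0601 -0.0642]
[[-1.3, 0.5], [-0.1, 0.2], [-0.1, 0.4], [-1.9, 0.2], [-1.9, -0.6], [-2.6, 1.0], [-0.3, -3.0], [0.7, -1.5], [-0.4, -1.6], [1.1, -1.3], [-0.7, -1.8], [-0.4, -0.6]]
```

```bash
cat > ov.py <<'E'
from h import *; from rig import camera_info
I={n:camera_info(n) for n in("top","side")}
EDG=lambda a,b,z:[[-a/2,-b/2,z],[a/2,-b/2,z],[a/2,b/2,z],[-a/2,b/2,z]]
def draw(im,n,o,loops,k,off,col):
    for l in loops:
        q=((proj(world(np.array(l),o),I[n])-off+.5)*k-.5); cv2.polylines(im,[np.round(q*16).astype(int).astype(np.int32)],True,col,1,cv2.LINE_AA,4)
B=[EDG(.056,.024,.042),EDG(.056,.014,0),EDG(.056,.024,.014),EDG(.026,.014,.08),EDG(.026,.014,.042)]
def rect(x0,x1,y0,y1,z): return [[x0,y0,z],[x1,y0,z],[x1,y1,z],[x0,y1,z]]
m=.001
C=[rect(-38*m,38*m,49*m,130*m,70*m),rect(-35*m,35*m,-49*m,49*m,35*m),rect(-38*m,38*m,-52*m,49*m,35*m),rect(-38*m,38*m,-52*m,130*m,0),rect(-35*m,35*m,-49*m,49*m,4*m)]
def crop(im,x,y,w,h,k): return cv2.resize(im[y:y+h,x:x+w],None,fx=k,fy=k,interpolation=cv2.INTER_CUBIC)
E
cat > o1.py <<'E'
from ov import *
t=cv2.imread("pics/top0.png");s=cv2.imread("pics/side0.png")
a=crop(t,65,115,130,75,6);draw(a,"top",[.5737,.0578,.11,-.0622],C,6,[65,115],(0,255,0))
b=crop(t,260,130,60,125,5);draw(b,"top",[.6095,-.1987,.11,-.0047],B,5,[260,130],(0,255,0));draw(b,"top",[.4714,-.2490,.11,-.04],B,5,[260,130],(0,255,0))
c=crop(s,205,130,100,60,7);draw(c,"side",[.609,-.1942,.11,-.0047],B,7,[205,130],(0,255,0));draw(c,"side",[.471,-.2438,.11,-.04],B,7,[205,130],(0,255,0))
d=crop(s,120,205,110,110,5);draw(d,"side",[.5708,.0635,.11,-.0669],C,5,[120,205],(0,255,0))
for i,x in enumerate((a,b,c,d)): cv2.imwrite(f"pics/o{i}.png",x)
E
python3 o1.py
```

```text
(no output)
```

View pics/o0.png

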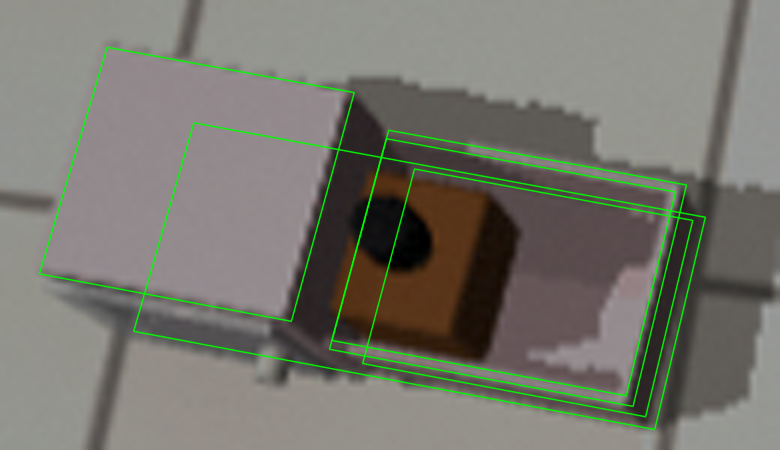

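View pics/o1.png

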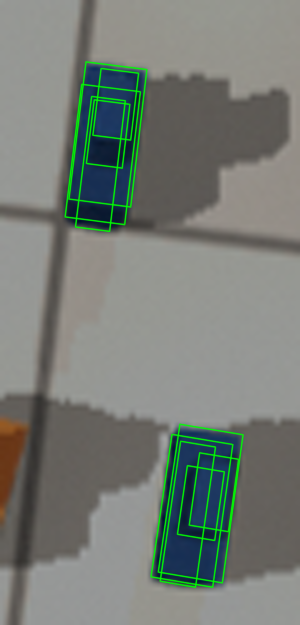

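View pics/o2.png

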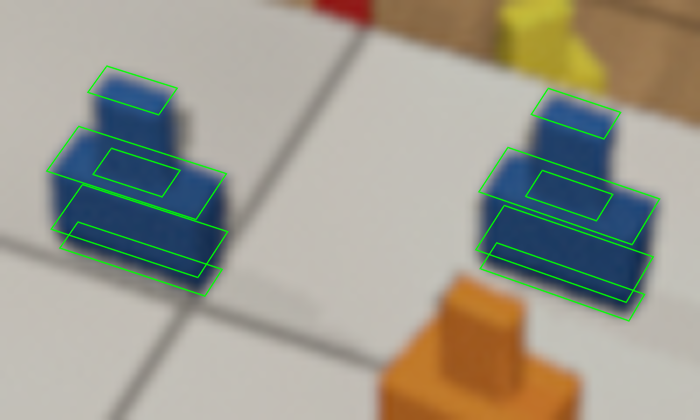

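View pics/o3.png

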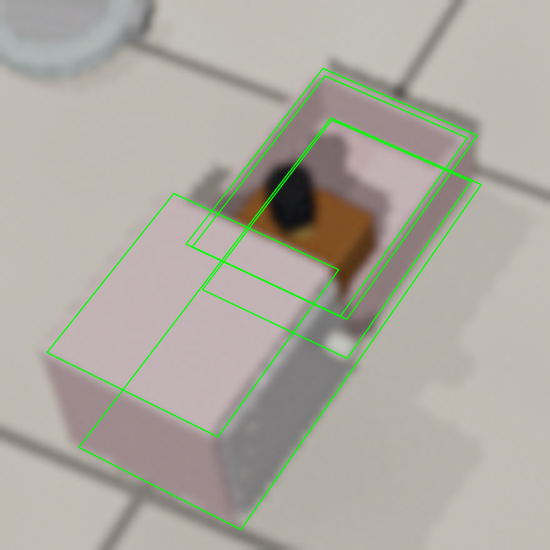

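Each overlay fits its own view, but the two views disagree by about 4–5 mm in y, and by the same amount for every object. That is a calibration offset, so I'll use midpoints and re-check with a held block. Picking block A now.

```bash
cat > r.py <<'E'
from rig import *
from ov import *
def q(yaw):
    c,s=np.cos(yaw),np.sin(yaw)
    return R.from_matrix(np.array([[0,c,s],[0,s,-c],[-1,0,0]])).as_quat()
def qbest(pos,yaw):
    cur=get_qpos(); o=[]
    for y in(yaw,yaw+np.pi):
        j=inverse_kinematics(pos,q(y))
        if j is not None: o.append((np.abs(np.array(j)-cur).max(),y,j))
    o.sort(key=lambda t:t[0]); print([ (round(t[0],2),round(t[1],2)) for t in o]); return q(o[0][1])
def snap(tag):
    for n in I:
        cv2.imwrite(f"pics/{n}_{tag}.png",read_camera(n)[:,:,::-1])
E
python3 - <<'E'
from r import *
x,y,yaw=.6093,-.1965,-.012
Q=qbest([x,y,.26],yaw)
reach([x,y,.26],Q)
move_linear([x,y,.159],feed=.1)
snap("g1"); print(get_force().round(1) if hasattr(get_force(),'round') else get_force())
grasp(20); print(get_opening()*93,get_time_s(),get_eef_pos())
move_linear([x,y,.24],feed=.15)
print(get_opening()*93,get_time_s(),get_force()); snap("g2")
E
cat > v.py <<'E'
import sys;from ov import *
tag=sys.argv[1]
for n,c in(("top",sys.argv[2]),("side",sys.argv[3])):
    x,y,w,h,k=map(int,c.split(",")); cv2.imwrite(f"pics/v_{n}_{tag}.png",crop(cv2.imread(f"pics/{n}_{tag}.png"),x,y,w,h,k))
E
python3 v.py g1 230,100,120,120,4 180,100,140,100,4; python3 v.py g2 230,100,120,120,4 180,80,140,120,4; cd pics; python3 -c "
import cv2,numpy as np
a=[cv2.imread(f'v_top_{t}.png') for t in('g1','g2')]
cv2.imwrite('m1.png',cv2.resize(np.hstack(a),(800,400)))"
```

```text
[(np.float64(1.0), -0.01), (np.float64(2.85), 3.13)]
[ 0.1 -0.5 -0.4]
25.989644264850867 4.4583 [ 0.60926341 -0.19651403  0.15895752]
25.995773785109787 5.15 [-0.42054508  0.24859866 -1.28429063]
```

View pics/m1.png

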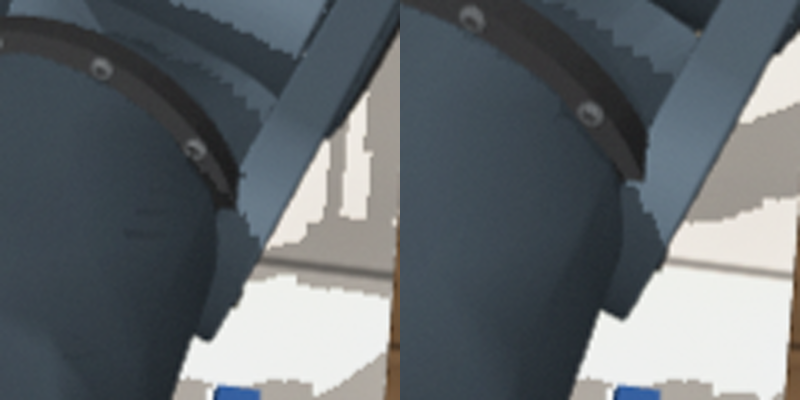

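View pics/v_side_g2.png

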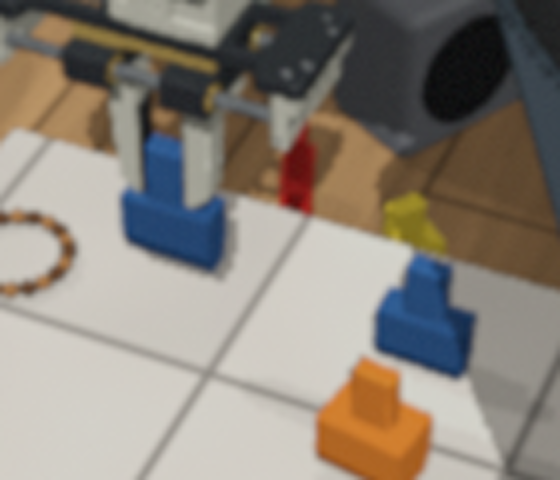

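The top view is blocked by the arm. In the side view block A hangs upright from the fingers near (223,138), and the opening reads 26 mm, which is the tab width. Next I'll hover over the bay.

```bash
python3 - <<'E'
from r import *
cad=[.5722,.0607,.11,-.0645]
p=world([0,-.0355,0],cad)[0]
move_linear([p[0],p[1]-.05,.235],q(cad[3]),feed=.25)
move_linear([p[0],p[1],.207],feed=.15)
print(get_eef_pos(),get_time_s()); snap("h1")
E
python3 v.py h1 60,100,140,100,5 120,170,120,120,5
```

```text
[0.57014846 0.0247452  0.20712823] 6.6417
```

View pics/v_side_h1.png

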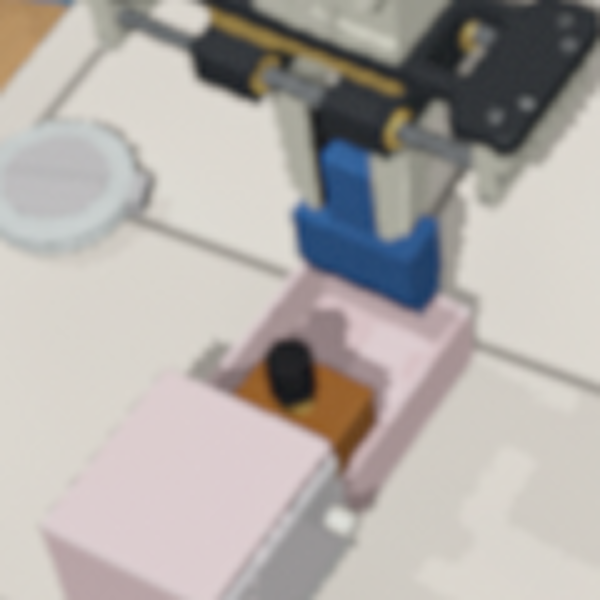

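View pics/v_top_h1.png

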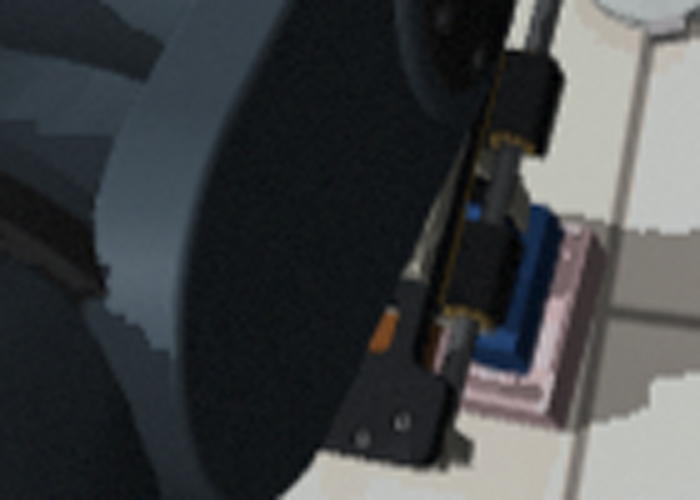

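```bash
python3 - <<'E'
from ov import *
s=cv2.imread("pics/side_h1.png"); d=crop(s,120,170,120,120,5)
draw(d,"side",[.5701,.0270,.158,-.0645],B[:3],5,[120,170],(0,255,0))
draw(d,"side",[.5708,.0635,.11,-.0645],C[1:3],5,[120,170],(0,0,255))
cv2.imwrite("pics/oh1.png",d)
t=cv2.imread("pics/top_h1.png"); d=crop(t,120,130,80,70,8)
draw(d,"top",[.5701,.0225,.158,-.0645],B[:3],8,[120,130],(0,255,0))
draw(d,"top",[.5737,.0578,.11,-.0622],C[1:3],8,[120,130],(0,0,255))
cv2.imwrite("pics/oh2.png",d)
E
```

```text
(no output)
```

View pics/oh1.png

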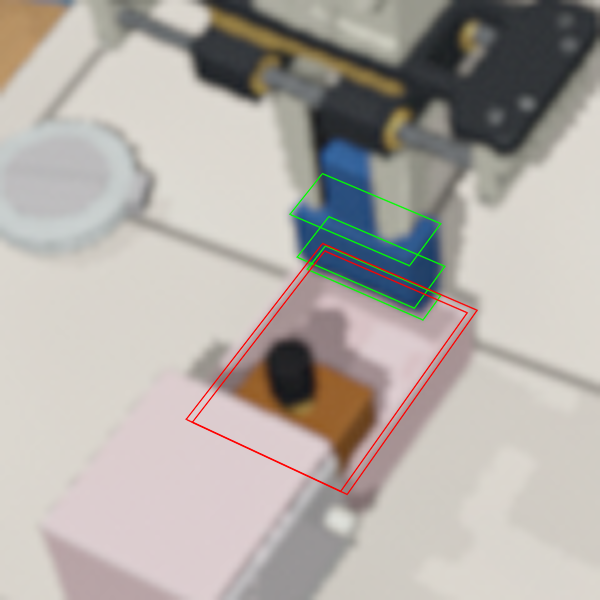

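View pics/oh2.png

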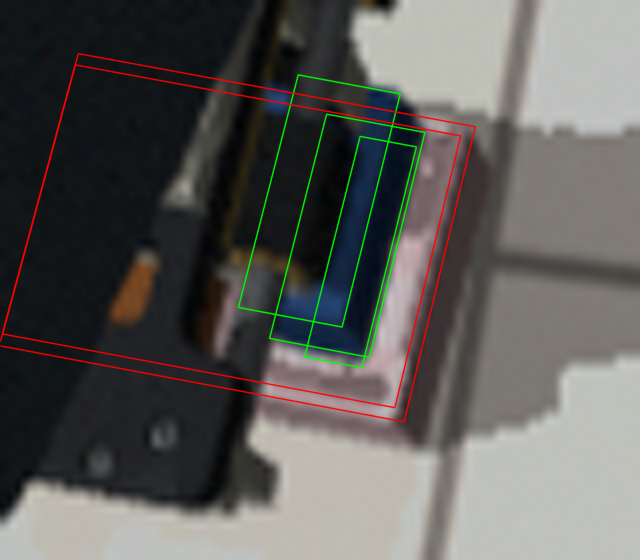

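The views disagree by about ±2 mm on the held block's y: the side view says roughly -0.038 and the top view roughly -0.034. The foot taper allows ±5 mm at entry. I'll shift 1.5 mm in +y and lower in steps, watching the force.

```bash
cat >> r.py <<'E'
def lower(p,z0,z1,step=.004,lim=8,feed=.06):
    f0=np.array(get_force()); z=z0
    while z>z1+1e-6:
        z=max(z-step,z1); move_linear([p[0],p[1],z],feed=feed)
        f=np.array(get_force())-f0; print(round(z,4),f.round(1))
        if np.abs(f).max()>lim: return z,f
    return z,f
E
python3 - <<'E'
from r import *
cad=[.5722,.0607,.11,-.0645]
p=world([0,-.034,0],cad)[0]
move_linear([p[0],p[1],.207],feed=.1); wait(.2)
lower(p,.207,.165,step=.006); print(get_eef_pos(),get_opening()*93,get_time_s()); snap("d1")
E
python3 v.py d1 100,100,110,100,6 120,190,120,100,5
```

```text
0.201 [-0.3  0.3 -0.6]
0.195 [ 0.4 -0.7  0.1]
0.189 [-0.6  0.5 -0.5]
0.183 [-0.7  0.2 -0.4]
0.177 [ 0.6  0.6 -0.6]
0.171 [ 0.1 -0.1 -0.1]
0.165 [-0.4 -0.7 -0.2]
[0.56979828 0.02676905 0.16457944] 25.96146216876116 8.9417
```

View pics/v_side_d1.png

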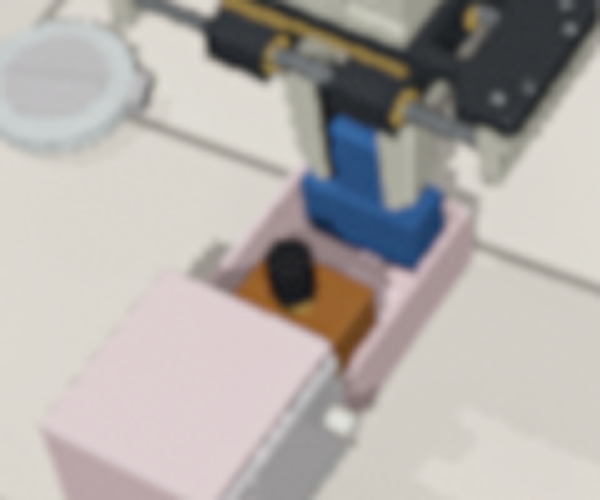

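View pics/v_top_d1.png

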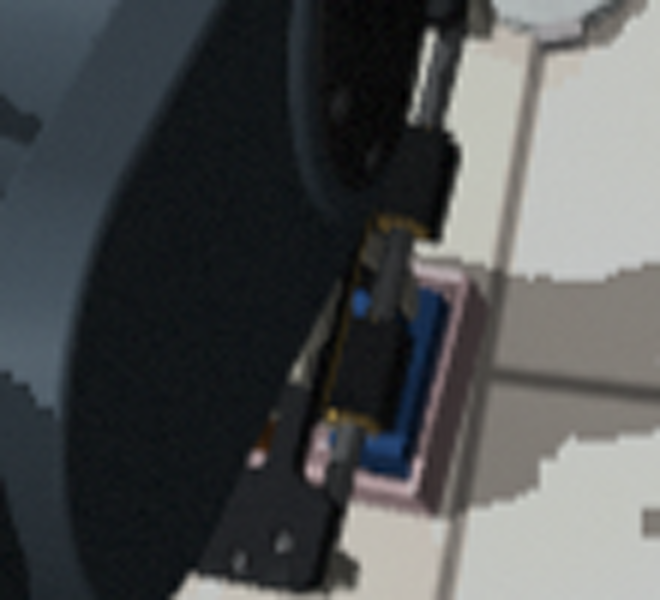

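Block A is inside the bay with no contact force. Next I'll find the -y wall by touch, set the block down and release.

```bash
python3 - <<'E'
from r import *
cad=[.5722,.0607,.11,-.0645]
def fy():
    wait(.05); return np.mean([np.array(get_force()) for _ in range(5)],axis=0)
f0=fy(); y=-.034
for k in range(12):
    y-=.0006; p=world([0,y,0],cad)[0]; move_linear([p[0],p[1],.165],feed=.03); f=fy()-f0; print(round(y,4),f.round(1))
    if abs(f[1])>3: break
y+=.0006; p=world([0,y,0],cad)[0]; move_linear([p[0],p[1],.165],feed=.03)
z,f=lower(p,.165,.1605,step=.0015,lim=4)
print(get_time_s()); open_jaws(); move_linear([p[0],p[1],.25],feed=.2); print(get_time_s(),y)
E
```

```text
-0.0346 [-0.5 -1.2  0.7]
-0.0352 [ 0.2 -0.2  0.7]
-0.0358 [-0.5  3.3  2.2]
0.1635 [ 1.   1.2 -1.7]
0.162 [-2.4 -0.2  8.2]
10.7417
12.4917 -0.03520000000000001
```

Block A is released; the wall was felt where expected and the floor 1 mm low. Moving on to B, with a look back at the bay.

```bash
python3 - <<'E'
from r import *
x,y,yaw=.4712,-.2464,-.039
Q=qbest([x,y,.26],yaw)
reach([x,y,.26],Q); snap("b1")
move_linear([x,y,.159],feed=.12)
grasp(20); print(get_opening()*93,get_time_s(),get_eef_pos())
move_linear([x,y,.25],feed=.2)
print(get_opening()*93,get_time_s()); snap("b2")
E
python3 v.py b1 65,115,130,75,6 120,190,120,100,5;python3 v.py b2 65,115,130,75,6 180,80,140,120,4
```

```text
[(np.float64(0.56), -0.04), (np.float64(2.58), 3.1)]
25.798322857580366 15.75 [ 0.47114649 -0.24639937  0.15898461]
25.755765509495138 16.3583
```

View pics/v_side_b1.png

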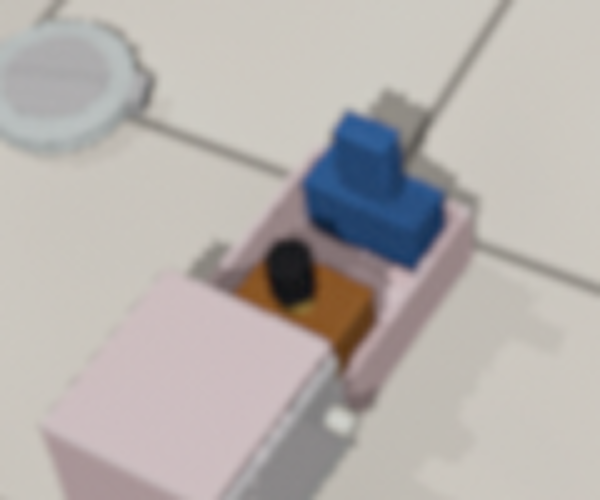

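View pics/v_top_b1.png

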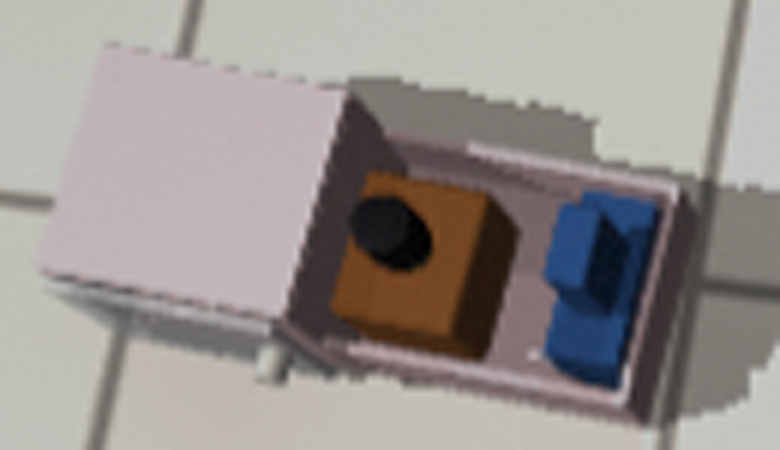

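View pics/v_side_b2.png

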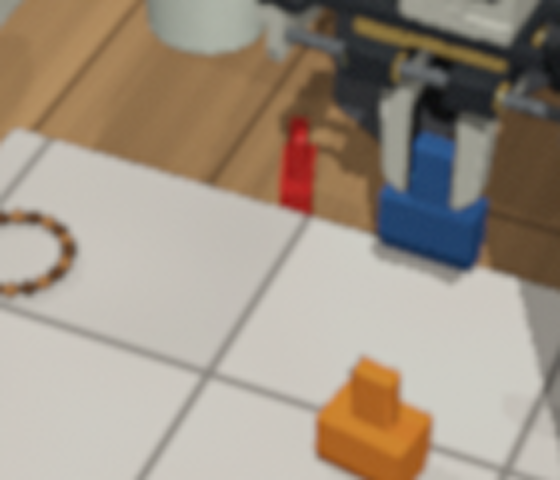

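Block A stands upright against the -y wall. The free gap to the bottle measures about 29 mm at the top face (top view, crop columns 490–585) for the 24 mm block. Block B is gripped, opening 25.8 mm. Passing above A, then hovering to check.

```bash
python3 - <<'E'
from r import *
cad=[.5722,.0607,.11,-.0645]
p=world([0,-.0085,0],cad)[0]
move_linear([.4712,-.2464,.275],feed=.15)
move_linear([p[0],p[1],.275],q(cad[3]),feed=.25)
move_linear([p[0],p[1],.215],feed=.12)
print(get_eef_pos(),get_time_s()); snap("h2")
E
python3 v.py h2 100,100,110,100,6 120,170,120,120,5
```

```text
[0.5719733  0.05200945 0.21566635] 18.8333
```

View pics/v_side_h2.png

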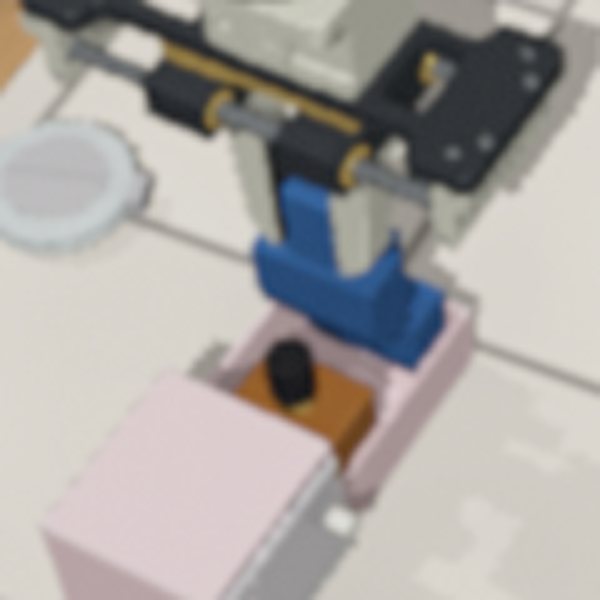

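View pics/v_top_h2.png

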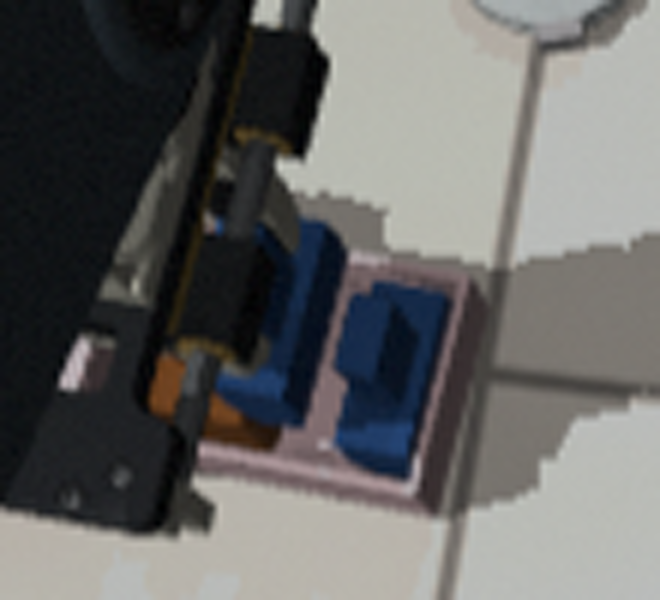

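B is aligned over the gap. I'll lower it with a force limit.

```bash
python3 - <<'E'
from r import *
cad=[.5722,.0607,.11,-.0645]
p=world([0,-.0085,0],cad)[0]
wait(.2); z,f=lower(p,.215,.165,step=.005,lim=5,feed=.05); print(get_eef_pos(),get_opening()*93,get_time_s()); snap("d2")
E
python3 v.py d2 100,100,110,100,6 120,190,120,100,5
```

```text
0.21 [-0.1  1.   0.4]
0.205 [-0.8  0.6  0.5]
0.2 [0.1 0.3 0.2]
0.195 [-0.7  0.   0.6]
0.19 [0.6 0.4 0.7]
0.185 [-0.3  0.6  0.2]
0.18 [-0.6  0.2  0.7]
0.175 [-0.1 -0.4  0.8]
0.17 [-0.5 -0.7  1.2]
0.165 [-0.1 -0.   1.3]
[0.57148239 0.05219876 0.16466735] 25.257743357264747 21.6333
```

View pics/v_side_d2.png

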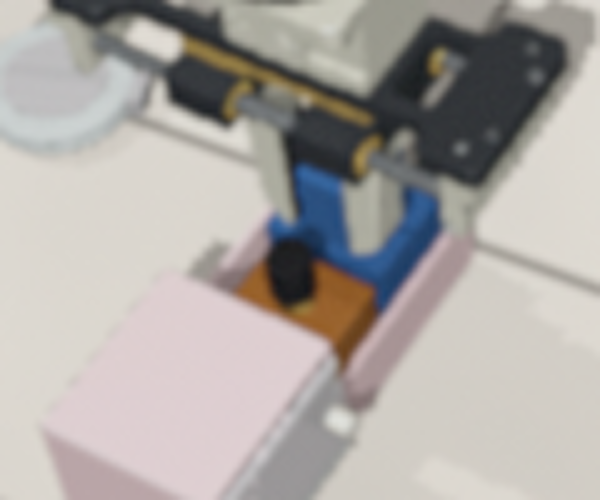

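B slid in freely. Now I'll set it on the floor, release, retreat and look.

```bash
python3 - <<'E'
from r import *
cad=[.5722,.0607,.11,-.0645]
p=world([0,-.0085,0],cad)[0]
z,f=lower(p,.165,.1605,step=.0015,lim=4,feed=.03)
open_jaws(); move_linear([p[0],p[1],.28],feed=.15)
reach([.45,-.25,.3],q(-.06)); print(get_time_s(),get_opening()); snap("e1")
E
python3 v.py e1 65,115,130,75,6 120,190,120,100,5
```

```text
0.1635 [-0.5 -0.4 -0.5]
0.162 [-1.4 -0.2  7.1]
25.5667 1.000667121036556
```

View pics/v_side_e1.png

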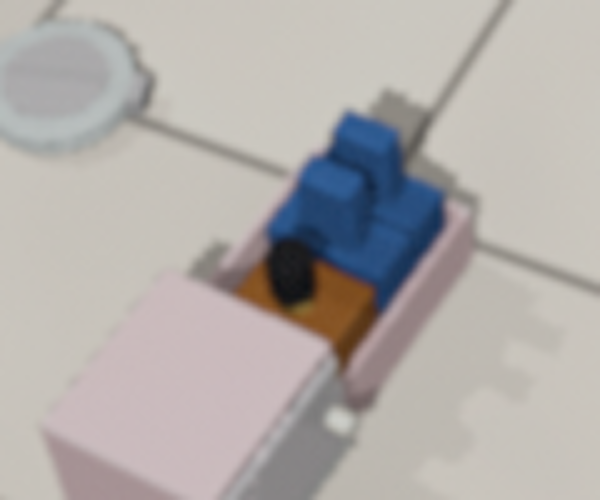

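View pics/v_top_e1.png

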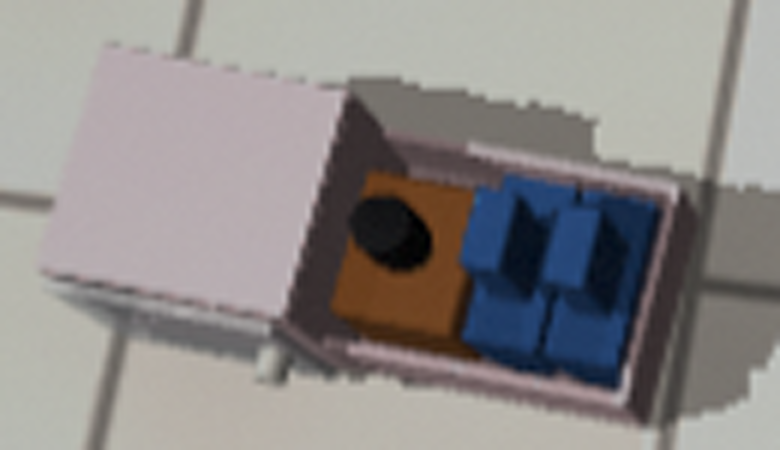

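Both blocks stand upright side by side: A's tab is at top-view crop (575,245) and B's at (490,230). The bottle is upright against the cabinet with its cap at (390,233), and its pixels haven't moved. The gripper is clear, so I'm handing in.

```bash
python3 -c "
from rig import *
wait(.3); print(get_time_s()); hand_in()"
```

```text
25.9667
the job is handed in; nothing more can be done
```

I put both blue blocks into the bay one after the other, A against the -y wall and B between A and the bottle. Both were released, and I handed the job in at 26.0 s of the 58 s allowed.

**Final checks:** The last pictures from both cameras show both blocks upright, crosswise and side by side. The bottle is upright at the cabinet end and has not visibly moved, and the gripper is clear of everything. While being set down, each block met the floor at a commanded height of 162 mm, within about 1 mm of the expected 163 mm. The force readings on contact were 7–8 N.

**Disagreements:**
- **Camera offset:** the two cameras disagreed by about 4–5 mm in y. I used the midpoint and then located the -y wall by touch, which put it about 1 mm from my estimate.
- **Block angle:** the side-only fits gave block angles of -0.24 and +0.28 rad, against nearly zero from the top camera. I used the top values, and the grip matched the 26 mm tab (26.0 mm on A, 25.8 mm on B).
- **Grip on B:** the opening drifted from 25.8 to 25.3 mm while B was being inserted. I saw no effect on where it ended up.

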